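# Close the jig's jaw and shoot its bolt home

### The arm

A 7-joint arm with a two-finger parallel gripper is mounted at the origin on a cart in front of the work surface, level with it; the furniture and walls round the work are solid. World frame = base frame: x ahead of the robot, y to its left, z up, the work surface at z = 0. Lengths are in m, angles in rad, forces in N, time in s.
With the tool pointing down it reaches from about 0.425 to 0.925 m from the base axis. Payload 6.8 kg.
Tool frame: the origin (TCP) lies at the very end of the fingers, on their centre line; the grasp point (between the pads) lies bot.grip_point_offset behind it (bot.grip_point_offset is the distance from the TCP to the grasp point, in m); z points along the fingers, y is the line along which they close (so a half turn about z gives the same grasp; the last joint's range is limited). The gripper opens to 85 mm and grips with 20 to 120 N. Pads are 22 mm wide; open, the fingers measure 114 mm over their backs; the gripper's body (76 mm by 85 mm) begins 54 mm behind the grasp point. The pads swing forward as they close: fully open they stand 13 mm farther back than shut.
Start: joints at [-1.261, 0.477, 0.022, 1.555, -0.011, 1.109, -0.083], TCP at [0.274, 0.617, 0.231] pointing down, gripper open.
Joint ranges: [-2.96, 2.96], [-0.34, 2.1], [-1.41, 1.46], [0.24, 2.44], [-1.37, 4.51], [0.17, 1.92], [-2.96, 2.96]. Speed limits (rad/s): [2.39, 2.39, 3.14, 3.14, 3.14, 3.14, 3.14].

### API

Orientations are given as a unit quaternion [w, x, y, z].
In Python, from station import bot, imaging gives the robot as it stands. The module is installed in compiled form; this text tells all that it offers.
- The arm moves only by the tool carry_out, never from a script. Its argument "targets" is one flat list of numbers, 5 for each row, row after row: the closure in counts, from 0 (fully open) to 255 (shut), then the shift along the world's x, y, z in mm, then the turn about the world's z in degrees. A call has 1 to 20 rows; each row shifts and turns the commanded pose from where the row before left it; what a row does not reach is not made up. A row lasts 1/10 s, in which the tool goes at most 50 mm and 8.59 degrees, less where a joint would pass 70% of its speed; a pose out of reach is approached as far as the arm can. A call is refused whole if a number of a shift passes 50 or a number of a turn 8.59, either way. A call with a gripper value outside its range is refused whole. The fingers move at their own pace and stop on an object; "newtons" is the grip in N (left out, the last holds). Time passes only in rows, so rows that do not move let the fingers close. It gives the time, the measured TCP pose, the force, the opening and the grip force at its end, in the units of the state.
- bot.get_obs(): the state, without advancing time (a new reading comes with each control period).
- imaging.read_camera(name): name is "scene" or "top"; returns a dict with "frame" (384x512x3 uint8, red, green, blue), "fov_y" (degrees; the focal length in pixels is half the picture's height over the tangent of half this angle, whatever the lens; pixels are square), "cx", "cy" (the principal point, pixels), "pose" (4x4, takes a point from camera to world coordinates). Camera axes: x right, y up, looking along -z (the intrinsics and any distortion apply to the point x, -y, -z); pixel columns grow to the right and rows downward; lengths in m; the calibration is good to about 2 mm. A picture is of the moment at which its call begins. There is no depth.
- bot.hand_in(): hands the job in; it is judged then, once.
The state is a dict: "t": time; "q": joint angles; "joint_vel": joint speeds; "joint_torque": joint torques, N m; "eef_pos": TCP position; "tool_rot": TCP orientation; "contact_force": force on the tool from outside, world axes, zero at the start; "torque": the same for the moment, N m; "gripper_width": opening from 0.0 (shut) to 1.0 (fully open); "grasp_force": force on a finger pad.
Only numpy, scipy, OpenCV 4.12 (cv2) and the standard library are available. Lean on these libraries where they do the work, as an engineer would, in place of code of your own. Each camera call takes 0.05 s, during which the arm holds its last target. There are 200 camera calls.

### The job

Slide the jaw of the holding jig along its track until it presses the wood block firmly against the jig's end stop, then push the sliding bolt across into the hole of the jaw's keeper plate until the collar on the bolt bears firmly on the plate, and let go. Work by feel: lean on the jaw and on the bolt with about 10 to 15 N when they come up solid, and never force the jaw on the block or the bolt on the jaw beyond 25 N; if the bolt butts on the plate beside the hole, close the jaw up better and try again. Leave the tin and spanner on the jig and the dowel and offcut on the table where they lie.

Things in the scene. Friction and masses are not known exactly. Their poses are not given: they have to be found in the camera images.
- jig: Fixed holding jig: plywood base 190 x 280 x 15 mm; origin at the centre of its underside, on the table; x is the way the bolt is pushed, y the way the jaw closes, z up. In its frame: jaw track along y centred at x = 45 mm (steel lips, 32 mm above table); bolt axis along x at y = 5 mm, 42 mm above table, in two steel straps (x -90 to -82 and -58 to -50 mm, tops 52 mm above table).
- stop_face (a point): Foot of the end stop's face, on the track's centre line, 28 mm above the table; axes as the jig. The block is clamped when its far face is against this face.
- jaw: Wooden jaw, 0.25 to 0.5 kg, held down in the track by the lips, 1 mm sideways play, drags 1 to 4 N, stays where left. Body 37 mm wide, top 57 mm above table; origin on the track floor (15 mm above table) under its hole; axes as the jig. Front (+y) face, 30 mm ahead of the origin, pushes the block. Starts 25 to 60 mm short of closed; closed, the hole is in line with the bolt (jig y = 5 mm).
- jaw_grip (a point): Half-way up the upright black round post on the jaw (20 mm diameter, 34 mm tall, from 57 to 91 mm above the table), 42 mm behind (-y) the jaw's hole; point is 74 mm above the table.
- keeper (a point): Centre of the square hole (15 mm wide, 16 mm high, open right through the jaw) in the steel keeper plate, on the plate's front face, which looks to -x of the jig; axes as the jaw. It must be within about 3 mm of the bolt's axis for the bolt's tapered tip to find its way in, after which it centres itself.
- bolt: Steel bolt, 12 mm diameter, slides along jig x with 3 N drag, stays where left. Origin on its axis at the tip, whose last 6 mm taper to 8 mm diameter. A dark set collar, 20 mm diameter, is clamped on it with its front face anywhere from 18 to 32 mm behind the tip (not measured, differs each time). Home: the collar bears on the keeper plate, felt as a sudden rise of force. Starts 28 to 52 mm short of home.
- bolt_grip (a point): Half-way up the upright black round post on the bolt (14 mm diameter, from 60 to 96 mm above the table), by which it is pushed; 48 mm behind the bolt's tip; point is 78 mm above the table.
- workpiece: Pale wood block to be clamped, 55 (x) x 75 (y) x 22 mm, 0.06 kg, loose in the track between jaw and end stop, 4 to 14 mm short of the stop at the start; origin at the centre of its underside, axes as the jig.
- workpiece_mid (a point): Centre of the wood block; 37.5 mm from its front and back faces.
- tin: Flat round tin, 62 mm diameter, 18 mm high, lying on the jig's base left of the bolt; bystander.
- spanner: Small pale spanner 135 mm long, on the jig's base right of the bolt; bystander.
- dowel: Short square dowel 120 x 16 x 16 mm on the table to the right; bystander.
- offcut: Brown wood offcut 42 x 70 x 30 mm on the table to the left; bystander.
Things that resemble listed ones, but are neither listed nor needed, are in the scene too. Of the things that look like the jaw, the larger one is meant. What is shaped like the workpiece but yellow is not meant.

How it is judged:
On the way, in this order (a step that is already met when the one before it is completed fails the run):
1. the jaw presses the block (with over 3 N) against the end stop, both within 3 mm of their closed places (y of workpiece_mid in the frame of stop_face above -0.0405 m and y of keeper in the frame of jig above 0.002 m and contact force between jaw and workpiece above 3 N), for 0.02 s.
2. the bolt's tip is over 16 mm deep in the keeper's hole and its collar is pressed on the plate with over 4 N (x of bolt in the frame of keeper above 0.016 m and y of bolt in the frame of keeper between -0.0035 and 0.0035 m and contact force between bolt and jaw above 4 N), for 0.02 s.
At the end, for the whole second after the job is handed in: The block's far face is within 3 mm of the end stop, the jaw within 3 mm of its closed place, the bolt's tip over 16 mm deep in the keeper's hole (its collar was pressed against the plate), and all at rest (y of workpiece_mid in the frame of stop_face above -0.0405 m and y of keeper in the frame of jig above 0.002 m and x of bolt in the frame of keeper above 0.016 m and y of bolt in the frame of keeper between -0.0035 and 0.0035 m and linear speed of each of jaw, workpiece, bolt below 0.01 m/s); the robot touches nothing.
It fails at once if the jaw is forced on the block with more than 25 N (contact force between jaw and workpiece above 25 N).
It fails at once if the bolt is forced on the jaw with more than 25 N (contact force between bolt and jaw above 25 N).
It fails at once if a bystander (tin, spanner, dowel or offcut) is moved by more than 3 cm (distance of any of tin, spanner, dowel, offcut from where it was at the start of the episode above 0.03 m).
It also fails if it takes over 46 s, if anything falls off the work surface, if the arm or the gripper's body presses on something with over 40 N, if the wrist force passes 120 N, or if a joint passes its speed limit or range.

## Working session

There is one attempt and no reset: what is moved stays moved. The work goes in short steps, Python scripts to look and compute and a tool call to move; the robot and the scene stay as the last step left them, time stands still between calls to the robot, and variables do not carry over. Pictures are saved under pics/ and viewed, at most 10 in all, crops included, and the job is handed in when it is done.

Besides the shell and the picture viewer there is one more tool, called after "Emit:" as name(argument=value, ...) on one line, values as JSON. carry_out: Moves the arm, as the interface text tells. Its arguments: {"type":"object","properties":{"targets":{"type":"array","items":{"type":"number"}},"newtons":{"type":"number"}},"required":["targets"]}

```bash
mkdir -p pics; python3 - <<'E'
from station import bot, imaging
import cv2,pickle
d={}
for n in ("scene","top"):
    c=imaging.read_camera(n); d[n]=c
    cv2.imwrite(f"pics/{n}0.png",cv2.resize(c["frame"][:,:,::-1],(800,600),interpolation=cv2.INTER_CUBIC))
    print(n,{k:v for k,v in c.items() if k!="frame"})
pickle.dump(d,open("d0.pkl","wb"))
print(bot.get_obs(),bot.grip_point_offset)
E
```

```text
scene {'fov_y': 57.51563866870059, 'cx': 248.7595263924057, 'cy': 185.90717081538205, 'pose': array([[ 0.81692234,  0.23544001, -0.52650345,  0.02166909],
       [-0.57664899,  0.35031382, -0.73807599, -0.77610117],
       [ 0.01066882,  0.90655846,  0.42194543,  0.5552287 ],
       [ 0.        ,  0.        ,  0.        ,  1.        ]])}
top {'fov_y': 47.40695800100355, 'cx': 261.11641295688736, 'cy': 190.39960566442895, 'pose': array([[ 0.1289844 ,  0.97166415, -0.19807019,  0.33147562],
       [-0.99162678,  0.12764627, -0.01956419,  0.02796237],
       [ 0.0062731 ,  0.19893518,  0.97999257,  1.37644759],
       [ 0.        ,  0.        ,  0.        ,  1.        ]])}
{'t': 0.1, 'q': array([-1.26107048,  0.47774021,  0.02230226,  1.5563458 , -0.01152809,
        1.10931968, -0.08310381]), 'joint_vel': array([ 1.27515178e-04, -2.77785393e-03,  7.25916473e-04, -1.67603850e-03,
       -3.54213602e-05,  1.82825964e-04,  1.59875594e-04]), 'joint_torque': array([ 5.60705710e-03, -5.97762930e+01,  1.61413930e+00, -2.81958568e+01,
        1.27704887e-02,  4.90369755e-03,  1.80586648e-05]), 'eef_pos': array([0.27365814, 0.6164462 , 0.23040975]), 'tool_rot': array([-1.35562902e-04,  2.07377113e-01,  9.78260713e-01, -8.32189469e-04]), 'contact_force': array([-0.56162319,  0.75177813,  0.47231956]), 'torque': array([ 0.04214779,  0.03668155, -0.01667865]), 'grasp_force': 0.0, 'gripper_width': 1.001208424314471} 0.0187
```

View pics/scene0.png

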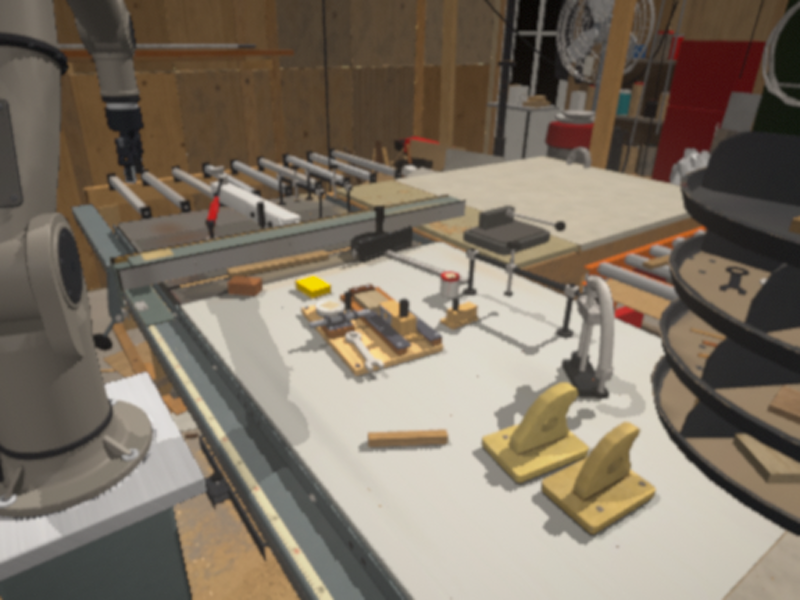

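View pics/top0.png

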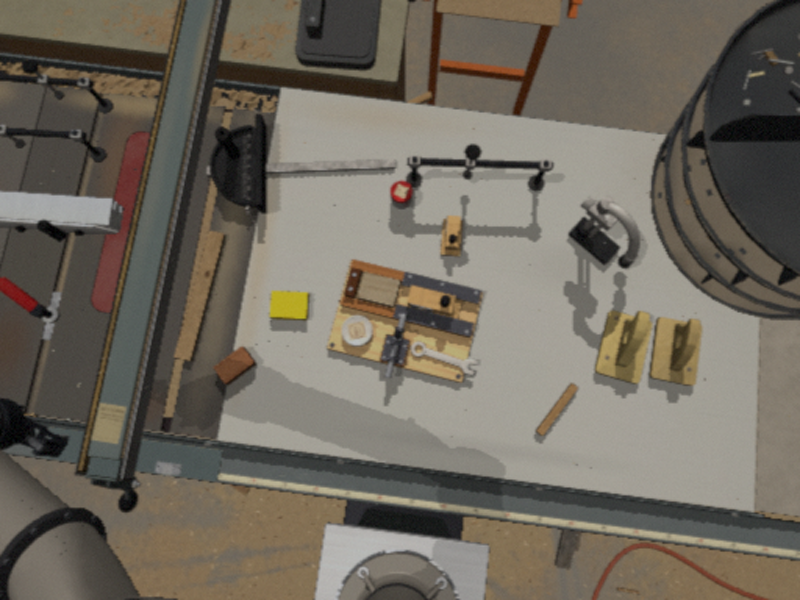

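The jig is at about (405,320) in the top view. The jaw post is near (445,300), the bolt near (395,350), and the jaw closes to the left. Next I'll enlarge both views.

```bash
python3 - <<'E'
import pickle,cv2,numpy as np
d=pickle.load(open("d0.pkl","rb"))
a=d["top"]["frame"][160:250,200:320]; b=d["scene"]["frame"][175:245,185:290]
a=cv2.resize(a[:,:,::-1],(800,600),interpolation=cv2.INTER_CUBIC); b=cv2.resize(b[:,:,::-1],(800,533),interpolation=cv2.INTER_CUBIC)
cv2.imwrite("pics/tc.png",a); cv2.imwrite("pics/sc.png",b)
E
```

```text
(no output)
```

View pics/tc.png

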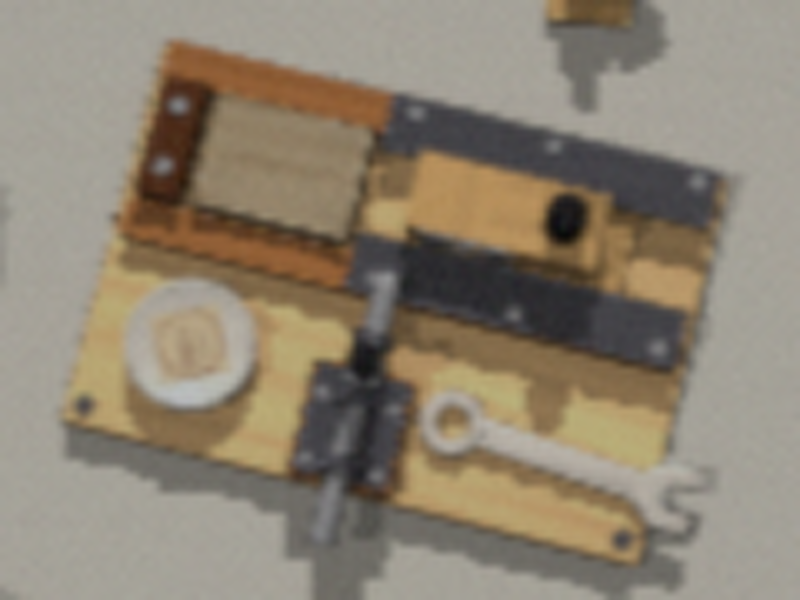

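View pics/sc.png

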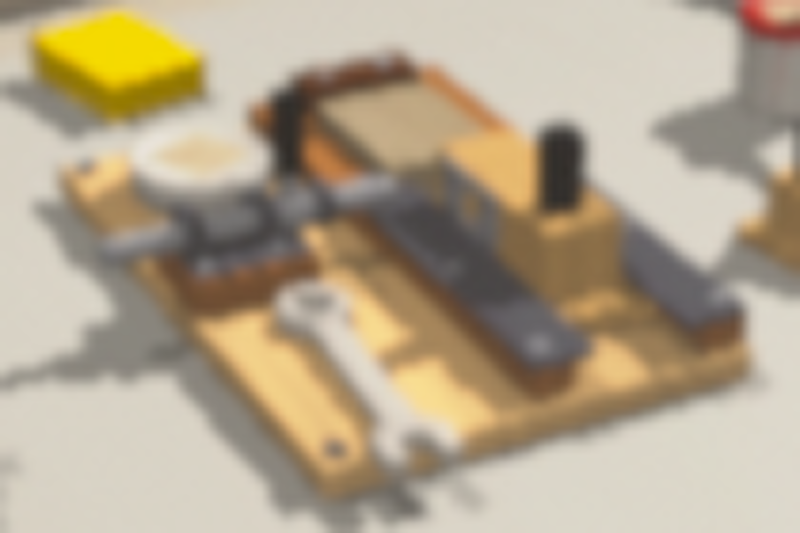

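In the top crop I can see:
- Jig base front corners at (65,422) and (640,562), back corners at (168,45) and (728,178).
- Jaw post at (566,215).
- Bolt tip at (385,275), with its post and collar dark at about (365,360).

In the scene crop:
- Jaw post top at (562,135).
- Bolt post from (288,85) to (288,170).

```bash
cat > h.py <<'E'
import numpy as np,pickle
d=pickle.load(open("d0.pkl","rb"))
def ray(n,u,v,d=d):
    c=d[n];f=192/np.tan(np.radians(c["fov_y"]/2));P=np.array(c["pose"])
    r=P[:3,:3]@np.array([(u-c["cx"])/f,-(v-c["cy"])/f,-1]);return P[:3,3],r
def at(n,u,v,z,d=d):
    o,r=ray(n,u,v,d);return o+r*(z-o[2])/r[2]
def T(u,v):return (200+(u+.5)/6.667-.5,160+(v+.5)/6.667-.5)
def S(u,v):return (185+(u+.5)/7.619-.5,175+(v+.5)/7.619-.5)
def proj(n,p):
    c=d[n];f=192/np.tan(np.radians(c["fov_y"]/2));P=np.array(c["pose"])
    q=P[:3,:3].T@(np.asarray(p)-P[:3,3]);return c["cx"]+f*q[0]/-q[2],c["cy"]-f*q[1]/-q[2]
E
python3 - <<'E'
from h import *
np.set_printoptions(precision=4,suppress=True)
c={k:at("top",*T(*p),z)[:2] for k,p,z in [("FL",(66,422),.015),("FR",(640,562),.015),("BL",(168,43),.015),("BR",(728,178),.032)]}
for k,v in c.items():print(k,v)
e=c["FL"]-c["FR"];print("yaw front",np.degrees(np.arctan2(-e[0],e[1])),np.linalg.norm(e))
e=c["BL"]-c["BR"];print("yaw back",np.degrees(np.arctan2(-e[0],e[1])))
yaw=np.arctan2(*((c["FL"]-c["FR"])*[-1,1]));ex=np.array([np.cos(yaw),np.sin(yaw)]);ey=np.array([-ex[1],ex[0]])
org=(c["FL"]+c["FR"])/2+.095*ex
sc={k:at("scene",*S(*p),z)[:2] for k,p,z in [("FL",(65,172),.015),("FR",(318,480),.015)]}
print("scene",sc)
e=sc["FL"]-sc["FR"];print(np.degrees(np.arctan2(-e[0],e[1])),np.linalg.norm(e))
print("org",org)
def J(p):q=p[:2]-org;return np.array([q@ex,q@ey])*1000
for k,n,p,z in [("jawpost T",'t',(568,212),.091),("jawpost S top",'s',(562,135),.091),("jawpost S bot",'s',(559,205),.057),("boltpost S top",'s',(288,88),.096),("boltpost S mid",'s',(288,130),.078),("tip T",'t',(385,275),.042),("tip S",'s',(398,183),.042),("bolt tail T",'t',(325,540),.042),("bolt dark T",'t',(367,350),.096),("stop",'t',(205,150),.05),("block near",'t',(362,185),.05),("block far",'t',(202,140),.05)]:
    w=at("top",*T(*p),z) if n=='t' else at("scene",*S(*p),z)
    print(k,w,J(w))
E
```

```text
FL [0.4829 0.2019]
FR [ 0.4528 -0.0726]
BL [0.6706 0.1812]
BR [ 0.6359 -0.0921]
yaw front -6.255658897696287 0.2761744102040247
yaw back -7.254792234232988
scene {'FL': array([0.4858, 0.2006]), 'FR': array([ 0.4481, -0.0739])}
-7.811263947874674 0.2770772182029225
org [0.5622 0.0543]
jawpost T [ 0.5976 -0.0171  0.091 ] [ 42.8942 -67.1082]
jawpost S top [ 0.5986 -0.0176  0.091 ] [ 43.9764 -67.5153]
jawpost S bot [ 0.6013 -0.0133  0.057 ] [ 46.1571 -62.8891]
boltpost S top [0.5259 0.0716 0.096 ] [-38.0534  13.2573]
boltpost S mid [0.5245 0.0701 0.078 ] [-39.2637  11.5649]
tip T [0.567 0.062 0.042] [3.8626 8.1945]
tip S [0.5742 0.064  0.042 ] [10.8677 11.0106]
bolt tail T [0.4417 0.0731 0.042 ] [-121.9075    5.5707]
bolt dark T [0.5229 0.0641 0.096 ] [-40.1729   5.5037]
stop [0.6133 0.1527 0.05  ] [ 40.0114 103.358 ]
block near [0.6063 0.078  0.05  ] [41.208  28.3327]
block far [0.6178 0.1547 0.05  ] [ 44.3032 105.909 ]
```

Emit:
carry_out(targets=[255, 20, -42, 0, 1.9, 255, 20, -42, 0, 1.9, 255, 20, -42, 0, 1.9, 255, 20, -42, 0, 1.9, 255, 20, -42, 0, 1.9, 255, 20, -42, 0, 1.9, 255, 20, -42, 0, 1.9, 255, 20, -42, 0, 1.9, 255, 20, -42, 0, 1.9, 255, 20, -42, 0, 1.9, 255, 20, -42, 0, 1.9, 255, 20, -42, 0, 1.9, 255, 20, -42, 0, 1.9, 255, 20, -42, 0, 1.9, 255, 20, -42, 0, 1.9, 255, 20, -42, 0, 1.9, 255, 0, 0, 0, 0, 255, 0, 0, 0, 0])

```text
t: 1.9
eef_pos: [0.5936, -0.0564, 0.2307]
tool_rot: [-0.001, -0.055, 0.998, -0.0]
contact_force: [-0.2, -0.3, 0.5]
gripper_width: -0.004
grasp_force: 0.0
```

Emit:
carry_out(targets=[255, 0, -10, -40, 0.6, 255, 0, 0, -40, 0, 255, 0, 0, -40, 0, 255, 0, 0, -30, 0, 255, 0, 0, -10, 0, 255, 0, 0, 0, 0])

```text
t: 2.5
eef_pos: [0.5927, -0.0634, 0.0702]
tool_rot: [-0.001, -0.063, 0.998, 0.0]
contact_force: [0.7, -0.7, 0.4]
gripper_width: -0.003
grasp_force: 0.0
```

```bash
python3 - <<'E'
from station import bot, imaging
import cv2,numpy as np
s=imaging.read_camera("scene")["frame"][165:245,185:290]; t=imaging.read_camera("top")["frame"][160:250,200:320]
s=cv2.resize(s[:,:,::-1],(400,305),interpolation=cv2.INTER_CUBIC);t=cv2.resize(t[:,:,::-1],(400,300),interpolation=cv2.INTER_CUBIC)
cv2.imwrite("pics/c1.png",np.hstack([s[:300],t]))
print(bot.get_obs()["eef_pos"])
E
```

```text
[ 0.59481569 -0.06434403  0.07266259]
```

View pics/c1.png

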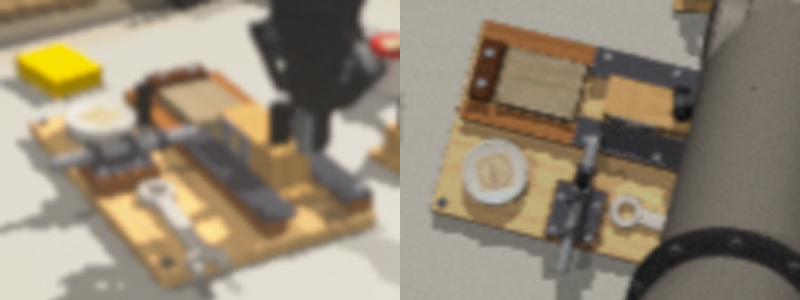

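The fingers are directly behind the jaw post and lined up with it. I'll advance along the track.

Emit:
carry_out(targets=[255, 0.4, 3, 0, 0, 255, 0.4, 3, 0, 0, 255, 0.4, 3, 0, 0, 255, 0.2, 2, 0, 0, 255, 0.2, 2, 0, 0, 255, 0.2, 2, 0, 0, 255, 0.2, 2, 0, 0, 255, 0.2, 2, 0, 0, 255, 0.2, 2, 0, 0])

```text
t: 3.5
eef_pos: [0.5963, -0.0439, 0.0712]
tool_rot: [-0.0, -0.062, 0.998, 0.0]
contact_force: [0.6, 1.0, 0.5]
gripper_width: -0.001
grasp_force: 0.0
```

Emit:
carry_out(targets=[255, 0.2, 2, 0, 0, 255, 0.2, 2, 0, 0, 255, 0.2, 2, 0, 0])

```text
t: 3.8
eef_pos: [0.5968, -0.0385, 0.0713]
tool_rot: [-0.0, -0.061, 0.998, -0.0]
contact_force: [-0.8, -2.5, 0.2]
gripper_width: 0.002
grasp_force: 1.2
```

Emit:
carry_out(targets=[255, 0.2, 2, 0, 0, 255, 0.2, 2, 0, 0, 255, 0.2, 2, 0, 0])

```text
t: 4.1
eef_pos: [0.5974, -0.0324, 0.0713]
tool_rot: [-0.0, -0.061, 0.998, -0.0]
contact_force: [-0.8, -2.5, 0.0]
gripper_width: 0.003
grasp_force: 1.2
```

Emit:
carry_out(targets=[255, 0.2, 2, 0, 0, 255, 0.2, 2, 0, 0, 255, 0.2, 2, 0, 0, 255, 0.2, 2, 0, 0])

```text
t: 4.5
eef_pos: [0.5983, -0.0239, 0.0713]
tool_rot: [-0.0, -0.062, 0.998, -0.0]
contact_force: [0.6, -2.4, 0.7]
gripper_width: -0.001
grasp_force: 1.3
```

Emit:
carry_out(targets=[255, 0.2, 1.5, 0, 0, 255, 0.2, 1.5, 0, 0])

```text
t: 4.7
eef_pos: [0.5987, -0.0209, 0.0713]
tool_rot: [-0.0, -0.062, 0.998, 0.0]
contact_force: [0.3, -2.8, -0.1]
gripper_width: -0.0
grasp_force: 1.3
```

Emit:
carry_out(targets=[255, 0.1, 1, 0, 0, 255, 0.1, 1, 0, 0])

```text
t: 4.9
eef_pos: [0.5989, -0.019, 0.0713]
tool_rot: [-0.0, -0.062, 0.998, -0.0]
contact_force: [-0.3, -2.2, -0.4]
gripper_width: -0.001
grasp_force: 1.3
```

Emit:
carry_out(targets=[255, 0.1, 1, 0, 0, 255, 0.1, 1, 0, 0])

```text
t: 5.1
eef_pos: [0.5991, -0.017, 0.0713]
tool_rot: [-0.0, -0.062, 0.998, -0.0]
contact_force: [-1.2, -2.6, 0.3]
gripper_width: -0.0
grasp_force: 1.3
```

Emit:
carry_out(targets=[255, 0.1, 1, 0, 0, 255, 0.1, 1, 0, 0])

```text
t: 5.3
eef_pos: [0.5993, -0.0151, 0.0713]
tool_rot: [-0.0, -0.062, 0.998, -0.0]
contact_force: [0.2, -2.2, 0.2]
gripper_width: -0.004
grasp_force: 1.3
```

Emit:
carry_out(targets=[255, 0.1, 1, 0, 0])

```text
t: 5.4
eef_pos: [0.5994, -0.014, 0.0713]
tool_rot: [0.0, -0.062, 0.998, -0.0]
contact_force: [-0.9, -2.7, -0.2]
gripper_width: -0.002
grasp_force: 1.4
```

Emit:
carry_out(targets=[255, 0.1, 1, 0, 0])

```text
t: 5.5
eef_pos: [0.5995, -0.0131, 0.0713]
tool_rot: [-0.0, -0.062, 0.998, -0.0]
contact_force: [-0.2, -3.3, 1.3]
gripper_width: -0.0
grasp_force: 1.5
```

Emit:
carry_out(targets=[255, 0.1, 1, 0, 0])

```text
t: 5.6
eef_pos: [0.5996, -0.0122, 0.0713]
tool_rot: [0.0, -0.062, 0.998, -0.0]
contact_force: [0.2, -3.9, 0.1]
gripper_width: -0.006
grasp_force: 1.6
```

Emit:
carry_out(targets=[255, 0.1, 0.7, 0, 0])

```text
t: 5.7
eef_pos: [0.5997, -0.0114, 0.0713]
tool_rot: [0.0, -0.062, 0.998, -0.0]
contact_force: [-0.2, -3.5, 1.7]
gripper_width: -0.002
grasp_force: 1.6
```

Emit:
carry_out(targets=[255, 0.1, 0.7, 0, 0])

```text
t: 5.8
eef_pos: [0.5998, -0.0107, 0.0713]
tool_rot: [0.0, -0.062, 0.998, -0.0]
contact_force: [1.0, -3.8, 0.3]
gripper_width: 0.002
grasp_force: 1.6
```

Emit:
carry_out(targets=[255, 0.1, 0.7, 0, 0])

```text
t: 5.9
eef_pos: [0.5999, -0.01, 0.0713]
tool_rot: [0.0, -0.062, 0.998, -0.0]
contact_force: [-0.3, -3.3, 0.7]
gripper_width: 0.003
grasp_force: 1.6
```

Emit:
carry_out(targets=[255, 0.1, 0.7, 0, 0])

```text
t: 6.0
eef_pos: [0.6, -0.0093, 0.0713]
tool_rot: [0.0, -0.062, 0.998, -0.0]
contact_force: [-0.4, -3.5, 1.1]
gripper_width: -0.002
grasp_force: 1.7
```

Emit:
carry_out(targets=[255, 0.1, 0.7, 0, 0])

```text
t: 6.1
eef_pos: [0.6001, -0.0085, 0.0713]
tool_rot: [0.0, -0.062, 0.998, -0.0]
contact_force: [-0.5, -4.0, 0.4]
gripper_width: 0.001
grasp_force: 1.7
```

Emit:
carry_out(targets=[255, 0.1, 0.7, 0, 0])

```text
t: 6.2
eef_pos: [0.6002, -0.0082, 0.0713]
tool_rot: [-0.0, -0.062, 0.998, -0.0]
contact_force: [-1.3, -5.4, 1.7]
gripper_width: 0.003
grasp_force: 2.6
```

Emit:
carry_out(targets=[255, 0.1, 0.7, 0, 0])

```text
t: 6.3
eef_pos: [0.6002, -0.0081, 0.0714]
tool_rot: [-0.0, -0.061, 0.998, -0.001]
contact_force: [-1.3, -6.4, 2.6]
gripper_width: 0.001
grasp_force: 3.2
```

Emit:
carry_out(targets=[255, 0.1, 0.7, 0, 0])

```text
t: 6.4
eef_pos: [0.6002, -0.008, 0.0715]
tool_rot: [-0.0, -0.061, 0.998, -0.001]
contact_force: [-1.1, -7.8, 3.2]
gripper_width: -0.001
grasp_force: 3.8
```

Emit:
carry_out(targets=[255, 0.1, 0.7, 0, 0])

```text
t: 6.5
eef_pos: [0.6002, -0.0079, 0.0716]
tool_rot: [-0.0, -0.061, 0.998, -0.001]
contact_force: [-1.0, -9.0, 4.6]
gripper_width: -0.002
grasp_force: 4.4
```

Solid now, at about 2 N per mm. I'll lean up to about 14 N.

Emit:
carry_out(targets=[255, 0.1, 1.2, 0, 0, 255, 0.1, 1, 0, 0])

```text
t: 6.7
eef_pos: [0.6003, -0.0076, 0.0718]
tool_rot: [-0.0, -0.06, 0.998, -0.002]
contact_force: [-2.4, -12.7, 7.1]
gripper_width: -0.0
grasp_force: 6.4
```

Emit:
carry_out(targets=[255, 0, 0.5, 0, 0, 255, 0, 0, 0, 0])

```text
t: 6.9
eef_pos: [0.6003, -0.0076, 0.0718]
tool_rot: [-0.0, -0.06, 0.998, -0.002]
contact_force: [-1.9, -11.7, 5.6]
gripper_width: -0.003
grasp_force: 6.1
```

Emit:
carry_out(targets=[255, -0.5, -4, 0, 0, 255, -0.5, -8, 0, 0, 255, -2, -16, 0, 0, 255, 0, 0, 35, 0, 255, 0, 0, 35, 0, 255, -28, 25, 0, 0, 255, -28, 25, 0, 0, 255, -28, 25, 0, 0, 255, -29, 26, 0, 0, 255, 0, 0, 0, 0, 255, 0, 0, 0, 0])

```text
t: 8.0
eef_pos: [0.4846, 0.0703, 0.1416]
tool_rot: [0.0, -0.062, 0.998, 0.0]
contact_force: [0.3, -0.8, -0.0]
gripper_width: 0.0
grasp_force: 0.0
```

```bash
python3 - <<'E'
from station import bot, imaging
import cv2,numpy as np
s=imaging.read_camera("scene")["frame"][165:245,185:290]; t=imaging.read_camera("top")["frame"][160:250,200:320]
s=cv2.resize(s[:,:,::-1],(400,305),interpolation=cv2.INTER_CUBIC);t=cv2.resize(t[:,:,::-1],(400,300),interpolation=cv2.INTER_CUBIC)
cv2.imwrite("pics/c2.png",np.hstack([s[:300],t]))
o=bot.get_obs();print(o["eef_pos"],o["t"],o["contact_force"])
E
```

```text
[0.48566297 0.06906119 0.14156467] 8.1 [-0.20493165  0.58728734  0.40336463]
```

View pics/c2.png

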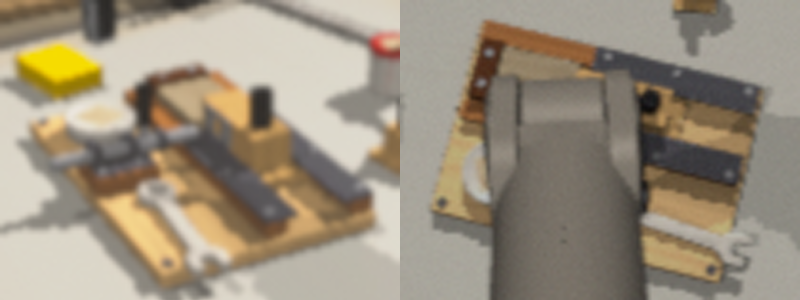

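The jaw is closed on the block. The gripper is behind the bolt post, which is at (147,95) on the left. I'll descend and advance along the bolt axis.

Emit:
carry_out(targets=[255, 0, 0, -35, 0, 255, 0, 0, -25, 0, 255, 0, 0, -10, 0, 255, 3, -0.4, 0, 0, 255, 3, -0.4, 0, 0, 255, 3, -0.4, 0, 0, 255, 2, -0.2, 0, 0, 255, 2, -0.2, 0, 0])

```text
t: 8.9
eef_pos: [0.4984, 0.0685, 0.072]
tool_rot: [0.001, -0.062, 0.998, 0.0]
contact_force: [1.2, -0.1, -0.0]
gripper_width: -0.003
grasp_force: 0.0
```

Emit:
carry_out(targets=[255, 2, -0.2, 0, 0, 255, 2, -0.2, 0, 0, 255, 2, -0.2, 0, 0])

```text
t: 9.2
eef_pos: [0.5034, 0.0678, 0.0713]
tool_rot: [-0.0, -0.062, 0.998, 0.0]
contact_force: [-2.9, -0.3, 3.1]
gripper_width: -0.0
grasp_force: 1.5
```

Emit:
carry_out(targets=[255, 2, -0.2, 0, 0, 255, 2, -0.2, 0, 0, 255, 2, -0.2, 0, 0])

```text
t: 9.5
eef_pos: [0.5092, 0.067, 0.0711]
tool_rot: [-0.001, -0.062, 0.998, -0.0]
contact_force: [-3.6, -1.0, 1.6]
gripper_width: -0.002
grasp_force: 1.6
```

Emit:
carry_out(targets=[255, 2, -0.2, 0, 0, 255, 2, -0.2, 0, 0])

```text
t: 9.7
eef_pos: [0.5135, 0.0665, 0.0711]
tool_rot: [-0.0, -0.062, 0.998, -0.0]
contact_force: [-3.7, -0.9, 1.2]
gripper_width: -0.005
grasp_force: 1.7
```

Emit:
carry_out(targets=[255, 1.5, -0.2, 0, 0, 255, 1.5, -0.2, 0, 0])

```text
t: 9.9
eef_pos: [0.5166, 0.0662, 0.0712]
tool_rot: [-0.0, -0.062, 0.998, -0.0]
contact_force: [-3.5, -0.5, 0.3]
gripper_width: -0.001
grasp_force: 1.7
```

Emit:
carry_out(targets=[255, 1.5, -0.2, 0, 0, 255, 1.5, -0.2, 0, 0])

```text
t: 10.1
eef_pos: [0.5196, 0.0658, 0.0712]
tool_rot: [-0.0, -0.062, 0.998, -0.0]
contact_force: [-2.7, -2.0, 0.2]
gripper_width: -0.002
grasp_force: 1.7
```

Emit:
carry_out(targets=[255, 1.5, -0.2, 0, 0])

```text
t: 10.2
eef_pos: [0.5211, 0.0656, 0.0712]
tool_rot: [-0.0, -0.062, 0.998, -0.0]
contact_force: [-3.1, -1.3, -0.1]
gripper_width: -0.002
grasp_force: 1.7
```

Emit:
carry_out(targets=[255, 1.5, -0.2, 0, 0])

```text
t: 10.3
eef_pos: [0.5226, 0.0655, 0.0712]
tool_rot: [-0.0, -0.062, 0.998, -0.0]
contact_force: [-3.7, -1.4, -0.1]
gripper_width: 0.004
grasp_force: 1.7
```

Emit:
carry_out(targets=[255, 1.5, -0.2, 0, 0])

```text
t: 10.4
eef_pos: [0.5241, 0.0653, 0.0712]
tool_rot: [-0.0, -0.062, 0.998, -0.0]
contact_force: [-3.9, -0.8, -0.4]
gripper_width: -0.003
grasp_force: 1.7
```

Emit:
carry_out(targets=[255, 1.5, -0.2, 0, 0])

```text
t: 10.5
eef_pos: [0.5257, 0.0651, 0.0712]
tool_rot: [-0.0, -0.062, 0.998, -0.0]
contact_force: [-3.5, -1.8, -1.1]
gripper_width: -0.003
grasp_force: 1.7
```

Emit:
carry_out(targets=[255, 1.5, -0.2, 0, 0, 255, 1.5, -0.2, 0, 0])

```text
t: 10.7
eef_pos: [0.5287, 0.0648, 0.0712]
tool_rot: [-0.0, -0.062, 0.998, 0.0]
contact_force: [-3.3, -1.0, -1.9]
gripper_width: 0.001
grasp_force: 1.6
```

Emit:
carry_out(targets=[255, 1.5, -0.2, 0, 0, 255, 1.5, -0.2, 0, 0])

```text
t: 10.9
eef_pos: [0.5317, 0.0644, 0.0712]
tool_rot: [-0.0, -0.062, 0.998, 0.0]
contact_force: [-3.1, -0.8, -1.6]
gripper_width: -0.001
grasp_force: 1.6
```

Emit:
carry_out(targets=[255, 1.5, -0.2, 0, 0, 255, 1.5, -0.2, 0, 0])

```text
t: 11.1
eef_pos: [0.5348, 0.064, 0.0712]
tool_rot: [-0.0, -0.062, 0.998, 0.0]
contact_force: [-3.4, -0.9, -2.7]
gripper_width: -0.002
grasp_force: 1.6
```

Emit:
carry_out(targets=[255, 1.5, -0.2, 0, 0, 255, 1.5, -0.2, 0, 0])

```text
t: 11.3
eef_pos: [0.5377, 0.0636, 0.0712]
tool_rot: [-0.0, -0.062, 0.998, 0.0]
contact_force: [-2.0, 0.2, -3.0]
gripper_width: -0.003
grasp_force: 1.6
```

Emit:
carry_out(targets=[255, 1.5, -0.2, 0, 0, 255, 1.5, -0.2, 0, 0])

```text
t: 11.5
eef_pos: [0.5408, 0.0633, 0.0713]
tool_rot: [-0.0, -0.062, 0.998, 0.0]
contact_force: [-3.1, -0.7, -2.5]
gripper_width: -0.001
grasp_force: 1.5
```

Emit:
carry_out(targets=[255, 1.2, -0.1, 0, 0, 255, 1.2, -0.1, 0, 0])

```text
t: 11.7
eef_pos: [0.5432, 0.063, 0.0713]
tool_rot: [0.0, -0.062, 0.998, 0.0]
contact_force: [-3.4, 0.1, -2.6]
gripper_width: 0.004
grasp_force: 1.5
```

Emit:
carry_out(targets=[255, 1.2, -0.1, 0, 0, 255, 1.2, -0.1, 0, 0])

```text
t: 11.9
eef_pos: [0.5456, 0.0628, 0.0713]
tool_rot: [-0.0, -0.062, 0.998, 0.0]
contact_force: [-3.3, -0.1, -1.4]
gripper_width: 0.002
grasp_force: 1.5
```

Emit:
carry_out(targets=[255, 1.2, -0.1, 0, 0, 255, 1.2, -0.1, 0, 0])

```text
t: 12.1
eef_pos: [0.548, 0.0625, 0.0713]
tool_rot: [-0.0, -0.062, 0.998, -0.0]
contact_force: [-1.8, -0.1, -1.2]
gripper_width: 0.003
grasp_force: 1.6
```

Emit:
carry_out(targets=[255, 1.2, -0.1, 0, 0, 255, 1.2, -0.1, 0, 0])

```text
t: 12.3
eef_pos: [0.5504, 0.0622, 0.0713]
tool_rot: [-0.0, -0.062, 0.998, -0.0]
contact_force: [-4.5, 0.1, -2.0]
gripper_width: 0.001
grasp_force: 1.6
```

Emit:
carry_out(targets=[255, 1, -0.1, 0, 0, 255, 1, -0.1, 0, 0])

```text
t: 12.5
eef_pos: [0.5517, 0.062, 0.0713]
tool_rot: [-0.001, -0.062, 0.998, -0.0]
contact_force: [-6.8, -0.8, 0.9]
gripper_width: 0.001
grasp_force: 3.0
```

Emit:
carry_out(targets=[255, 1, -0.1, 0, 0, 255, 1, -0.1, 0, 0])

```text
t: 12.7
eef_pos: [0.5525, 0.0619, 0.0712]
tool_rot: [-0.002, -0.062, 0.998, 0.0]
contact_force: [-10.8, -0.1, 6.8]
gripper_width: -0.002
grasp_force: 5.5
```

Emit:
carry_out(targets=[255, 1, -0.1, 0, 0, 255, 1, -0.1, 0, 0])

```text
t: 12.9
eef_pos: [0.5526, 0.0619, 0.0711]
tool_rot: [-0.004, -0.062, 0.998, 0.0]
contact_force: [-17.0, 1.1, 12.4]
gripper_width: -0.005
grasp_force: 8.4
```

Home after about 51 mm of travel, with the sharp force rise. I'll release, withdraw and look.

Emit:
carry_out(targets=[255, -3, 0.3, 0, 0, 255, -8, 1, 0, 0, 255, -14, 1.7, 0, 0, 255, 0, 0, 40, 0, 255, 0, 0, 40, 0, 255, -20, 40, 20, 0, 255, -10, 48, 0, 0, 255, -10, 48, 0, 0, 255, -10, 48, 0, 0, 255, -10, 48, 0, 0, 255, 0, 0, 0, 0, 255, 0, 0, 0, 0])

```text
t: 14.1
eef_pos: [0.4715, 0.2988, 0.1718]
tool_rot: [0.001, -0.063, 0.998, 0.001]
contact_force: [-0.5, -0.2, -0.0]
gripper_width: 0.003
grasp_force: 0.0
```

```bash
python3 - <<'E'
from station import bot, imaging
import cv2,numpy as np
s=imaging.read_camera("scene")["frame"][170:240,190:283]; t=imaging.read_camera("top")["frame"][160:250,200:320]
s=cv2.resize(s[:,:,::-1],(400,300),interpolation=cv2.INTER_CUBIC);t=cv2.resize(t[:,:,::-1],(400,300),interpolation=cv2.INTER_CUBIC)
cv2.imwrite("pics/c3.png",np.hstack([s,t]))
o=bot.get_obs();print(o["eef_pos"],o["t"],o["contact_force"])
E
```

```text
[0.47222293 0.29585482 0.17167329] 14.2 [ 1.03191156 -0.72405715  0.36033163]
```

View pics/c3.png

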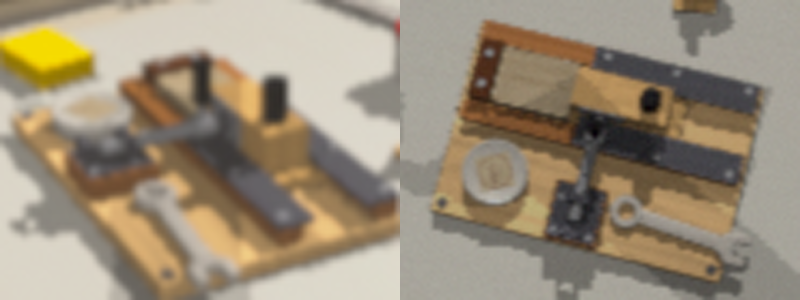

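The collar is on the keeper plate at (213,120) in the scene view, and the block sits between the jaw and the stop. The tin and spanner haven't moved. Handing in.

```bash
python3 -c "
from station import bot
print(bot.hand_in())"
```

```text
the job is handed in; nothing more can be done
None
```

I pressed the jaw on the block against the end stop at about 12 N, pushed the bolt home through the keeper plate at about 17 N measured, let go and handed the job in; no verdict came back, but the last pictures show the bolt home and the tin and spanner unmoved.

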